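# Spin a pressure balance and stop it at its mark

### The job

Take a float reading on the pressure balance: set its weight stack turning anticlockwise (seen from above), then take the hand off so that it runs free, touched by nothing, between 15 and 25 rpm for five seconds on end. After that catch it gently, bring it to rest with the red mark at the yellow index pointer, ready for unloading, and let go. Never spin it faster than 30 rpm, never let it bounce or turn back clockwise faster than 3 rpm, and leave everything else on the bench where it is.

Things in the scene. Friction and masses are not known exactly. Their poses are not given: they have to be found in the camera images.
- balance: gas pressure balance (piston gauge): white instrument base, 270 x 260 mm, aluminium top plate 78 mm above the bench, fixed to the bench; its place and yaw differ from start to start. Origin: underside, on the vertical spin axis of the weights; z up. Its -x side is the front, with display, valve knobs and index pointer.
- weights (a joint): turn of the weight stack about the spin axis, rad: 0 with the red mark at the index pointer, growing anticlockwise seen from above, counting on past 2 pi without limit; at rest anywhere at the start. 10 rpm = 1.05 rad/s. Very free: let go at 20 rpm it loses 0.06 to 0.16 rad/s each second (bearing drag nominally 0.002 N m plus 0.001 N m per rad/s) and coasts for many turns.
- stack (a point): point on the spin axis, in the top face of the weights, 158 mm above the bench. The stack: round steel weights 210 mm across, 28 mm thick, about 7.6 kg, inertia about the axis nominally 0.042 kg m2 (x 0.75 to 1.3); on top two blue posts, a centre cap 40 mm across and 6 mm high, a red radial stripe 12 mm wide (the mark). Axes turn with the stack: mark at -x, posts at +y and -y. It only turns.
- post_a (a point): centre of the top end of a lifting post fixed on the weights: upright, 80 mm from the spin axis, with a free-turning blue grip sleeve 18 mm across from 164 to 213 mm above the bench, a quarter turn clockwise (seen from above) from the red mark. Can be gripped like a crank handle or pushed sideways.
- post_b (a point): the same point on the other, identical lifting post, across the axis from post_a, a quarter turn anticlockwise from the red mark.
- mark (a point): red mark: outer end of the red stripe on the top edge of the weights, 105 mm from the spin axis, 158 mm above the bench.
- index (a point): where the yellow index pointer points: 105 mm from the spin axis on the front (-x) side of balance, 158 mm above the bench. The pointer block (16 x 14 mm, top 162 mm above the bench) stands on a thin post 124 mm from the axis, just outside the rim.
- wrench: steel wrench lying on the bench; bystander, leave alone. Origin: centre of its underside.
- screwdriver: screwdriver lying on the bench; bystander, leave alone. Origin: centre of its underside.
- clamp: aluminium vacuum clamp ring, 56 mm across, 16 mm high; bystander, leave alone. Origin: centre of its underside.
- solvent: white solvent bottle, 64 mm across, 160 mm tall; bystander, leave alone. Origin: centre of its underside.
- grease: amber jar, 56 mm across, 50 mm tall; bystander, leave alone. Origin: centre of its underside.
- tray: blue divided parts tray, 130 x 170 x 35 mm; bystander, leave alone. Origin: centre of its underside.
- small_weight: small steel knob weight, 70 mm across, 34 mm tall; bystander, leave alone. Origin: centre of its underside.

How it is judged:
On the way, in this order (a step that is already met when the one before it is completed fails the run):
1. the weights run free, touched by nothing, anticlockwise between 15 and 25 rpm (1.57 to 2.62 rad/s) for 5 s on end (velocity of joint weights between 1.571 and 2.618 rad/s and contact force between weights and anything else below 0.1 N), for 5 s.
2. the weights are brought to rest with the red mark within 15 mm of the index (velocity of joint weights between -0.06 and 0.06 rad/s and horizontal distance between mark and index below 0.015 m), for 0.3 s.
At the end, for the whole second after the job is handed in: The weights are at rest (slower than 0.06 rad/s), let go, with the red mark within 15 mm of the index point (all of step 2 and contact force between weights and anything else below 0.1 N); the robot touches nothing.
It fails at once if the weights turn faster than 30 rpm (3.14 rad/s) (velocity of joint weights above 3.142 rad/s).
It fails at once if the weights bounce or turn back, clockwise, faster than 3 rpm (0.314 rad/s) (velocity of joint weights below -0.314 rad/s).
It fails at once if a bystander is moved by more than 30 mm (distance of any of wrench, screwdriver, clamp, solvent, grease, tray, small_weight from where it was at the start of the episode above 0.03 m).
It also fails if it takes over 62 s, if anything falls off the work surface, if the arm or the gripper's body presses on something with over 40 N, if the wrist force passes 120 N, or if a joint passes its speed limit or range.

### The arm

A 6-joint arm with a two-finger parallel gripper is mounted at the origin on the work surface. World frame = base frame: x ahead of the robot, y to its left, z up, the work surface at z = 0. Lengths are in m, angles in rad, forces in N, time in s.
With the tool pointing down it reaches from about 0.25 to 0.775 m from the base axis. Payload 4 kg.
Tool frame: the origin (TCP) lies between the finger pads; the fingertips stand 11 mm ahead of it and the grasp point (between the pads) lies 8 mm behind it (robot.tip_extent is the z of the fingertips in the tool frame, in m); z points along the fingers, y is the line along which they close (so a half turn about z gives the same grasp; the last joint's range is limited). The gripper opens to 94 mm and grips with 3 to 60 N. Pads are 16 mm wide; open, the fingers measure 119 mm over their backs; the gripper's body (75 mm by 177 mm) begins 78 mm behind the grasp point.
Start: joints at [-1.22, 0.087, 1.371, -0, 1.684, -0.103], TCP at [0.241, -0.494, 0.217] pointing down, gripper open.
Joint ranges: [-3.1, 3.1], [-0.76, 2.03], [0.27, 2.55], [-1.08, 4.22], [0.17, 2.65], [-2.57, 2.57]. Speed limits (rad/s): [2.79, 2.79, 3.14, 3.14, 3.14, 3.14].

### API

Orientations are given as [roll, pitch, yaw] about the fixed x, y, z axes, in that order (R = Rz(yaw) Ry(pitch) Rx(roll)).
In Python, from bench import robot, imaging gives the robot as it stands.
- The arm moves only by the shell command python3 -m pendant 'ROWS'. ROWS is JSON, a list of rows, each a list of 7 numbers: the shift along the world's x, y, z in cm, then the turn, a rotation vector about the world's x, y, z in degrees, then the opening, from 0 (shut) to 1 (fully open). In form: [[dx, dy, dz, ax, ay, az, jaw], ...]. A call has 1 to 8 rows; each row shifts and turns the commanded pose from where the row before left it; what a row does not reach is not made up. A row lasts 1/10 s, in which the tool goes at most 50 mm and 8.59 degrees, less where a joint would pass 70% of its speed; a pose out of reach is approached as far as the arm can. A call is refused whole if a number of a shift passes 5 or a number of a turn 8.59, either way. A call with a gripper value outside its range is refused whole. The fingers move at their own pace and stop on an object; the grip force is fixed at half the most. Time passes only in rows, so rows that do not move let the fingers close. It gives the time, the measured TCP pose, the force, the opening and the grip force at its end, in the units of the state.
- robot.get_obs(): the state, without advancing time (a new reading comes with each control period).
- imaging.snapshot(name): name is "scene" or "top"; returns the picture (400x640x3 uint8, red, green, blue); there is no depth.
- imaging.camera_params(name): a dict with "camera_matrix" (3x3 intrinsics, pixels), "k1" (the pictures are not rectified: a ray, as slopes to the right and down, at radius r is drawn at 1 + k1 r^2 times it, then the intrinsics apply), "R" (3x3) and "t" (3): a world point X has camera coordinates R X + t. Camera axes: x right, y down, z forward; pixel columns grow to the right and rows downward; lengths in m; the calibration is good to about 2 mm. A picture is of the moment at which its call begins. camera_params takes no time and is no camera call.
- robot.close_job(): hands the job in; it is judged then, once.
The state is a dict: "time": time; "joint_positions": joint angles; "qvel": joint speeds; "joint_torque": joint torques, N m; "tool_pos": TCP position; "ee_rot": TCP orientation; "wrist_force": force on the tool from outside, world axes, zero at the start; "wrist_torque": the same for the moment, N m; "width": finger opening in m; "finger_force": force on a finger pad.
Only numpy, scipy, OpenCV 4.12 (cv2) and the standard library are available. Lean on these libraries where they do the work, as an engineer would, in place of code of your own. Each camera call takes 0.05 s, during which the arm holds its last target. There are 200 camera calls.

## Working session

There is one attempt and no reset: what is moved stays moved. The work goes in short steps, Python scripts to look and compute and a shell command to move; the robot and the scene stay as the last step left them, time stands still between calls to the robot, and variables do not carry over. Pictures are saved under pics/ and viewed, at most 10 in all, crops included, and the job is handed in when it is done.

```bash
ls; mkdir -p pics; python3 - <<'E'
from bench import robot, imaging
import cv2
for n in ("scene","top"):
    im=imaging.snapshot(n); cv2.imwrite(f"pics/{n}0.png",im[:,:,::-1])
    print(n,imaging.camera_params(n))
print(robot.get_obs(), robot.tip_extent)
E
```

```text
pics
scene {'camera_matrix': array([[400.26770307,   0.        , 322.50085188],
       [  0.        , 400.26770307, 197.1214514 ],
       [  0.        ,   0.        ,   1.        ]]), 'k1': -0.00536699062484501, 'R': array([[-0.70423115,  0.70977686, -0.01659184],
       [ 0.42067595,  0.39833558, -0.81508313],
       [-0.57191802, -0.58098672, -0.57910638]]), 't': array([ 0.34671587, -0.06681878,  1.68171791])}
top {'camera_matrix': array([[365.42008181,   0.        , 320.49737523],
       [  0.        , 365.42008181, 201.83536409],
       [  0.        ,   0.        ,   1.        ]]), 'k1': -0.056565962446379965, 'R': array([[ 0.00876037, -0.99995531, -0.00355356],
       [-0.99489707, -0.00835874, -0.10054821],
       [ 0.10051401,  0.00441627, -0.99492584]]), 't': array([-0.01488364,  0.52592951,  1.18040469])}
{'time': 0.1, 'joint_positions': array([-1.22009620e+00,  8.78828064e-02,  1.37208590e+00,  1.73935039e-05,
        1.68363837e+00, -1.03082450e-01]), 'qvel': array([-7.10276252e-04, -3.06900087e-03, -2.82654811e-03,  3.38951065e-06,
       -1.45696061e-03, -1.17926605e-05]), 'joint_torque': array([ 1.99160982e-03, -3.41252768e+01, -3.03301191e+01,  7.19994097e-02,
        3.04698281e-02, -1.07027633e-04]), 'tool_pos': array([ 0.24094629, -0.49387842,  0.21542903]), 'ee_rot': array([-3.13959070e+00, -2.24478955e-04,  4.53784289e-01]), 'wrist_force': array([-0.00297266,  0.4331412 ,  0.10600734]), 'wrist_torque': array([ 0.02737418, -0.00132582, -0.00226802]), 'finger_force': 0.0, 'width': 0.09426804994177101} 0.011
```

View pics/top0.png

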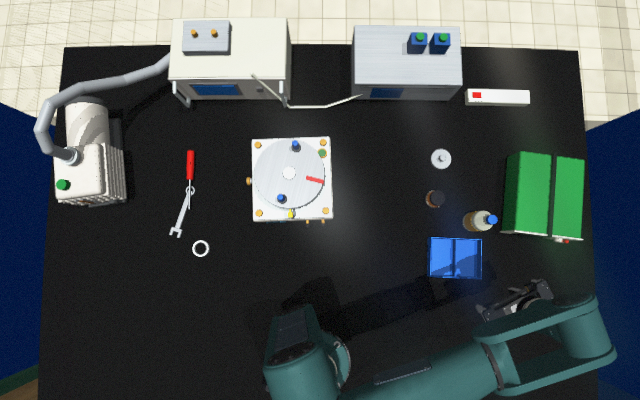

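View pics/scene0.png

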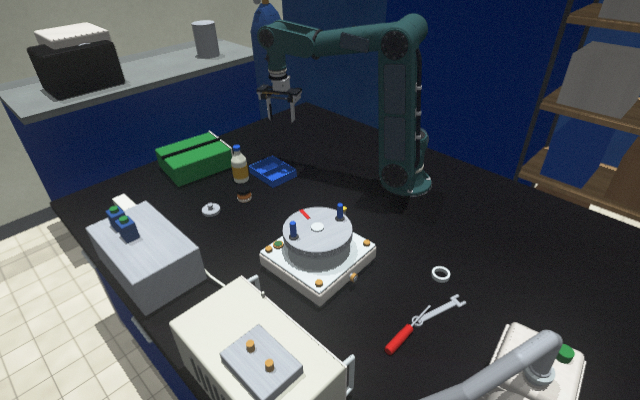

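The top view shows the stack centre near (289,173), blue posts near (296,146) and (281,198), and the red mark near (314,180), pointing to world -y. The yellow index is near (291,214), on the robot's side. The scene view agrees.

```bash
cat > h.py <<'E'
import numpy as np, cv2
from bench import robot, imaging
P={n:imaging.camera_params(n) for n in("top","scene")}
def ray(n,px,z):
    p=P[n];K=p["camera_matrix"]
    u=cv2.undistortPoints(np.array([[px]],float),K,np.array([p["k1"],0,0,0,0]))[0,0]
    # undistortPoints uses the same radial model
    C=-p["R"].T@p["t"];d=p["R"].T@np.array([u[0],u[1],1.])
    return C+d*(z-C[2])/d[2]
def project(n,X):
    p=P[n];v,_=cv2.Rodrigues(p["R"])
    return cv2.projectPoints(np.array([X],float),v,p["t"],p["camera_matrix"],np.array([p["k1"],0,0,0,0]))[0][0,0]
def blobs(im,kind,box,amin=4):
    h=cv2.cvtColor(im,cv2.COLOR_RGB2HSV);H,S,V=[h[...,i].astype(int) for i in range(3)]
    m={"red":((H<8)|(H>172))&(S>140)&(V>90),"blue":(H>100)&(H<130)&(S>120)&(V>50),"yellow":(H>22)&(H<34)&(S>120)&(V>120),
       "steel":(S<45)&(V>110)}[kind]
    k=np.zeros_like(m);x0,y0,x1,y1=box;k[y0:y1,x0:x1]=1
    n,l,s,c=cv2.connectedComponentsWithStats((m&k).astype(np.uint8))
    return [(c[i],s[i]) for i in range(1,n) if s[i][4]>=amin],l
E
python3 - <<'E'
from h import *
im=imaging.snapshot("top");b=(245,130,340,225)
for k,z in(("red",.158),("blue",.2),("yellow",.162)):
    for c,s in blobs(im,k,b)[0]: print(k,c.round(1),s,ray("top",c,z).round(4))
im=imaging.snapshot("scene");b=(255,195,380,305)
for k,z in(("red",.158),("blue",.19),("yellow",.162)):
    for c,s in blobs(im,k,b)[0]: print("S",k,c.round(1),s,ray("scene",c,z).round(4))
im0=imaging.snapshot("top");cv2.imwrite("pics/crop1.png",cv2.resize(im0[125:230,240:345,::-1],None,fx=5,fy=5,interpolation=cv2.INTER_NEAREST))
E
```

```text
red [314.1 179.3] [306 176  18   7  53] [0.5795 0.0085 0.158 ]
blue [294.5 143.2] [292 141   6   6  28] [0.6774 0.0652 0.2   ]
blue [280.5 197.5] [277 195   8   6  38] [0.5199 0.1022 0.2   ]
yellow [290.  213.4] [288 209   5   9  31] [0.4777 0.0778 0.162 ]
yellow [326.2 211.3] [324 210   5   3   9] [ 0.4846 -0.0279  0.162 ]
yellow [260. 213.] [259 212   3   3   7] [0.478  0.1658 0.162 ]
S red [304.2 213.6] [300 209  10  10  35] [0.5791 0.009  0.158 ]
S blue [339.5 209.8] [337 202   6  17  90] [0.5198 0.1044 0.19  ]
S blue [292.6 228.2] [290 221   6  16  85] [0.6761 0.0663 0.19  ]
S yellow [344.2 207.6] [343 206   4   4  13] [0.4738 0.0824 0.162 ]
```

View pics/crop1.png

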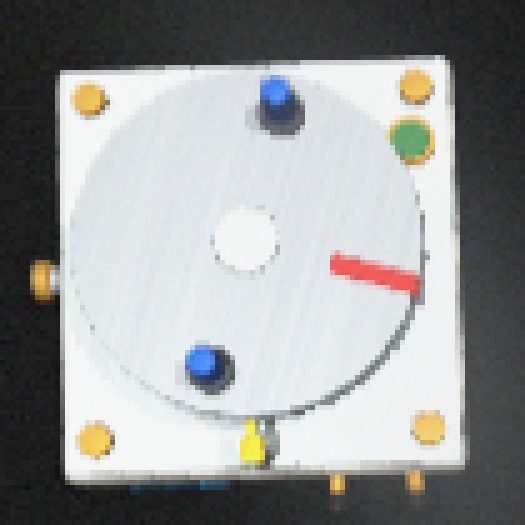

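```bash
python3 -m pendant '[[0,0,4,0,0,0,1],[0,0,4,0,0,0,1],[1.5,3,0.5,0,0,8,1],[1.5,4,0,0,0,8,1],[2,4,0,0,0,8,1],[2,4,0,0,0,8,1],[2,4,0,0,0,8,1],[2,4,0,0,0,8,1]]'
python3 -m pendant '[[2,4,0,0,0,8,1],[2,4,0,0,0,8,0.6],[2,4,0,0,0,0,0.6],[2,4,0,0,0,0,0.6],[2,4,0,0,0,0,0.6],[2,4,0,0,0,0,0.6],[2,4,0,0,0,0,0.6],[2,4,0,0,0,0,0.6]]'
python3 -m pendant '[[1.5,4,0,0,0,0,0.6],[1,3,0,0,0,0,0.6],[0.5,1.8,0,0,0,0,0.6],[0,0,0,0,0,0,0.6],[0,0,0,0,0,0,0.6]]'
```

```text
time: 1.05
tool_pos: [0.3515, -0.2626, 0.3015]
ee_rot: [3.141, 0.0, 1.297]
wrist_force: [-0.3, -0.5, -0.1]
width: 0.0934
finger_force: 0.0
time: 1.85
tool_pos: [0.5116, 0.0575, 0.3015]
ee_rot: [3.141, 0.0, 1.571]
wrist_force: [0.2, -0.5, -0.2]
width: 0.0563
finger_force: 0.0
time: 2.35
tool_pos: [0.5409, 0.1434, 0.3012]
ee_rot: [-3.141, 0.001, 1.571]
wrist_force: [-0.7, -0.7, -0.3]
width: 0.0563
finger_force: 0.0
```

```bash
python3 -m pendant '[[-1.1,-2,0,0,0,0,0.6],[-1,-2,0,0,0,0,0.6],[0,0,-3,0,0,0,0.6],[0,0,-3,0,0,0,0.6],[0,0,-3,0,0,0,0.6],[0,0,-1.9,0,0,0,0.6],[0,0,0,0,0,0,0.6]]'
python3 - <<'E'
from h import *
im=imaging.snapshot("scene");cv2.imwrite("pics/s1.png",cv2.resize(im[140:310,240:400,::-1],None,fx=3.5,fy=3.5))
E
```

```text
time: 3.05
tool_pos: [0.5178, 0.1019, 0.1892]
ee_rot: [-3.135, 0.001, 1.569]
wrist_force: [-0.2, -0.5, 0.5]
width: 0.0567
finger_force: 0.0
```

View pics/s1.png

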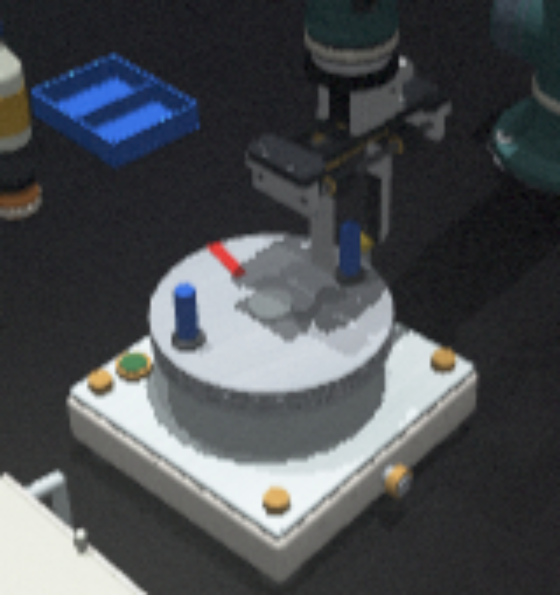

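```bash
python3 -m pendant '[[0.2,0.1,0,0,0,0,0.3],[0,0,0,0,0,0,0],[0,0,0,0,0,0,0],[0,0,0,0,0,0,0]]'
```

```text
time: 3.5
tool_pos: [0.5226, 0.1047, 0.1934]
ee_rot: [3.14, -0.0, 1.571]
wrist_force: [-1.0, 0.9, -0.7]
width: 0.0279
finger_force: 0.0
```

```bash
python3 -m pendant '[[0,0,-0.3,0,0,0,0],[0,0,0,0,0,0,0],[0,0,0,0,0,0,0]]'
```

```text
time: 3.8
tool_pos: [0.5217, 0.1049, 0.1896]
ee_rot: [-3.141, -0.0, 1.571]
wrist_force: [-2.0, 1.4, 1.9]
width: 0.017
finger_force: 30.0
```

```bash
cat > arc.py <<'E'
import numpy as np
C=np.array([.5982,.0845])
def arc(phi0,ws,start=None,r=.08):
    p=C+r*np.array([np.cos(phi0),np.sin(phi0)]) if start is None else np.array(start); f=phi0
    for i,w in enumerate(ws):
        f+=w*.1; q=C+r*np.array([np.cos(f),np.sin(f)]); d=np.round((q-p)*100,2); p=p+d/100
        print(i,w,round(np.degrees(f),1),d.tolist(),p.round(4))
    return f,p
E
python3 -c "
from arc import *
arc(np.radians(165.2),[.15,.4,.65,.9,1.15,1.4,1.65,1.9,2.1,2.25,2.35,2.4,2.4,2.4,2.4,2.4,2.2,1.5,.8])"
```

```text
0 0.15 166.1 [-0.03, -0.12] [0.5206 0.1037]
1 0.4 168.4 [-0.07, -0.31] [0.5199 0.1006]
2 0.65 172.1 [-0.09, -0.51] [0.519  0.0955]
3 0.9 177.2 [-0.07, -0.72] [0.5183 0.0883]
4 1.15 183.8 [0.01, -0.92] [0.5184 0.0791]
5 1.4 191.8 [0.15, -1.11] [0.5199 0.068 ]
6 1.65 201.3 [0.38, -1.26] [0.5237 0.0554]
7 1.9 212.2 [0.68, -1.35] [0.5305 0.0419]
8 2.1 224.2 [1.04, -1.32] [0.5409 0.0287]
9 2.25 237.1 [1.39, -1.14] [0.5548 0.0173]
10 2.35 250.6 [1.68, -0.83] [0.5716 0.009 ]
11 2.4 264.3 [1.87, -0.41] [0.5903 0.0049]
12 2.4 278.1 [1.92, 0.04] [0.6095 0.0053]
13 2.4 291.8 [1.85, 0.49] [0.628  0.0102]
14 2.4 305.6 [1.68, 0.92] [0.6448 0.0194]
15 2.4 319.3 [1.41, 1.29] [0.6589 0.0323]
16 2.2 331.9 [0.99, 1.45] [0.6688 0.0468]
17 1.5 340.5 [0.49, 1.1] [0.6737 0.0578]
18 0.8 345.1 [0.19, 0.61] [0.6756 0.0639]
```

```bash
python3 -m pendant '[[-0.03,-0.12,0,0,0,0,0],[-0.07,-0.31,0,0,0,0,0],[-0.09,-0.51,0,0,0,0,0],[-0.07,-0.72,0,0,0,0,0],[0.01,-0.92,0,0,0,0,0],[0.15,-1.11,0,0,0,0,0],[0.38,-1.26,0,0,0,0,0],[0.68,-1.35,0,0,0,0,0]]'
python3 -m pendant '[[1.04,-1.32,0,0,0,0,0],[1.39,-1.14,0,0,0,0,0],[1.68,-0.83,0,0,0,0,0],[1.87,-0.41,0,0,0,0,0.6],[1.92,0.04,0,0,0,0,0.6],[1.85,0.49,0,0,0,0,0.6],[1.68,0.92,4,0,0,0,0.6],[1.3,0.9,4.5,0,0,0,0.6]]'
python3 -m pendant '[[0,-0.5,3,0,0,0,0.6],[-2,-4,0,0,0,0,0.6],[-2,-4,0,0,0,0,0.6],[-2,-4,0,0,0,0,0.6]]'
cat > track.py <<'E'
from h import *
from arc import C
import sys
def look():
    t=robot.get_obs()["time"];im=imaging.snapshot("top")
    bl=[b for b in blobs(im,"red",(245,130,340,225),12)[0]]
    if not bl: return t,None,0
    c,s=max(bl,key=lambda b:b[1][4]);w=ray("top",c,.158)[:2]-C
    return t,np.arctan2(w[1],w[0]),np.hypot(*w)
T=[];A=[]
for i in range(int(sys.argv[1])):
    t,a,r=look(); print(round(t,3),a is not None and round(np.degrees(a),1),round(r,4))
    if a is not None and .06<r<.09: T.append(t);A.append(a)
if len(T)>2:
    A=np.unwrap(A);p=np.polyfit(T,A,1);print("w",p[0],"fit at tlast",T[-1],np.degrees(np.polyval(p,T[-1]))%360,"res deg",np.degrees(np.std(A-np.polyval(p,T))))
E
python3 track.py 6
```

```text
time: 4.6
tool_pos: [0.5328, 0.0404, 0.1897]
ee_rot: [3.139, -0.0, 1.57]
wrist_force: [3.3, 2.3, 0.4]
width: 0.0169
finger_force: 30.0
time: 5.4
tool_pos: [0.6592, 0.0264, 0.2706]
ee_rot: [-3.133, 0.001, 1.569]
wrist_force: [1.1, 0.0, 0.1]
width: 0.0537
finger_force: 0.0
time: 5.8
tool_pos: [0.5989, -0.0997, 0.3037]
ee_rot: [-3.141, 0.002, 1.571]
wrist_force: [0.2, -0.6, -0.7]
width: 0.0561
finger_force: 0.0
5.8 99.9 0.0773
5.85 106.2 0.0774
5.9 112.5 0.0779
5.95 118.9 0.0771
6.0 125.4 0.0777
6.05 131.5 0.0771
w 2.217627235978999 fit at tlast 6.05 131.61225001665034 res deg 0.0845721855303218
```

```bash
python3 -m pendant '[[0,0,0,0,0,0,0.6],[0,0,0,0,0,0,0.6],[0,0,0,0,0,0,0.6],[0,0,0,0,0,0,0.6],[0,0,0,0,0,0,0.6],[0,0,0,0,0,0,0.6],[0,0,0,0,0,0,0.6],[0,0,0,0,0,0,0.6]]' | head -1
python3 -m pendant '[[0,0,0,0,0,0,0.6],[0,0,0,0,0,0,0.6],[0,0,0,0,0,0,0.6],[0,0,0,0,0,0,0.6],[0,0,0,0,0,0,0.6],[0,0,0,0,0,0,0.6],[0,0,0,0,0,0,0.6],[0,0,0,0,0,0,0.6]]' |head -1
python3 track.py 6
```

```text
time: 6.9
time: 7.7
7.7 -29.7 0.0788
7.75 -24.0 0.0786
7.8 -18.4 0.0798
7.85 -12.7 0.0793
7.9 -7.0 0.0784
7.95 -1.3 0.077
w 1.98116929067041 fit at tlast 7.95 358.67293082113673 res deg 0.020321249035959818
```

```bash
R='-m pendant'
python3 -m pendant '[[0,0,0,0,0,0,0.6],[0,0,0,0,0,0,0.6],[0,0,0,0,0,0,0.6],[0,0,0,0,0,0,0.6],[0,0,0,0,0,0,0.6],[0,0,0,0,0,0,0.6],[0,0,0,0,0,0,0.6],[0,0,0,0,0,0,0.6]]' |head -1
python3 -m pendant '[[0,0,0,0,0,0,0.6],[0,0,0,0,0,0,0.6],[0,0,0,0,0,0,0.6],[0,0,0,0,0,0,0.6],[0,0,0,0,0,0,0.6],[0,0,0,0,0,0,0.6],[0,0,0,0,0,0,0.6],[0,0,0,0,0,0,0.6]]' |head -1
python3 -m pendant '[[0,0,0,0,0,0,0.6],[0,0,0,0,0,0,0.6],[0,0,0,0,0,0,0.6],[0,0,0,0,0,0,0.6],[0,0,0,0,0,0,0.6],[0,0,0,0,0,0,0.6],[0,0,0,0,0,0,0.6],[0,0,0,0,0,0,0.6]]' |head -1
python3 track.py 4
python3 -m pendant '[[0,0,0,0,0,0,0.6],[0,0,0,0,0,0,0.6],[0,0,0,0,0,0,0.6],[0,0,0,0,0,0,0.6],[0,0,0,0,0,0,0.6],[0,0,0,0,0,0,0.6],[0,0,0,0,0,0,0.6],[0,0,0,0,0,0,0.6]]' |head -1
python3 -m pendant '[[0,0,0,0,0,0,0.6],[0,0,0,0,0,0,0.6],[0,0,0,0,0,0,0.6],[0,0,0,0,0,0,0.6],[0,0,0,0,0,0,0.6],[0,0,0,0,0,0,0.6],[0,0,0,0,0,0,0.6],[0,0,0,0,0,0,0.6]]' |head -1
python3 -m pendant '[[0,0,0,0,0,0,0.6],[0,0,0,0,0,0,0.6],[0,0,0,0,0,0,0.6],[0,0,0,0,0,0,0.6],[0,0,0,0,0,0,0.6],[0,0,0,0,0,0,0.6],[0,0,0,0,0,0,0.6],[0,0,0,0,0,0,0.6]]' |head -1
python3 -m pendant '[[0,0,0,0,0,0,0.6],[0,0,0,0,0,0,0.6],[0,0,0,0,0,0,0.6],[0,0,0,0,0,0,0.6],[0,0,0,0,0,0,0.6],[0,0,0,0,0,0,0.6],[0,0,0,0,0,0,0.6],[0,0,0,0,0,0,0.6]]' |head -1
python3 -m pendant '[[0,0,0,0,0,0,0.6],[0,0,0,0,0,0,0.6],[0,0,0,0,0,0,0.6],[0,0,0,0,0,0,0.6],[0,0,0,0,0,0,0.6],[0,0,0,0,0,0,0.6],[0,0,0,0,0,0,0.6],[0,0,0,0,0,0,0.6]]' |head -1
python3 -m pendant '[[0,0,0,0,0,0,0.6],[0,0,0,0,0,0,0.6],[0,0,0,0,0,0,0.6],[0,0,0,0,0,0,0.6],[0,0,0,0,0,0,0.6],[0,0,0,0,0,0,0.6],[0,0,0,0,0,0,0.6],[0,0,0,0,0,0,0.6]]' |head -1
python3 -m pendant '[[0,0,0,0,0,0,0.6],[0,0,0,0,0,0,0.6],[0,0,0,0,0,0,0.6],[0,0,0,0,0,0,0.6],[0,0,0,0,0,0,0.6],[0,0,0,0,0,0,0.6],[0,0,0,0,0,0,0.6],[0,0,0,0,0,0,0.6]]' |head -1
python3 -m pendant '[[0,0,0,0,0,0,0.6],[0,0,0,0,0,0,0.6],[0,0,0,0,0,0,0.6],[0,0,0,0,0,0,0.6],[0,0,0,0,0,0,0.6],[0,0,0,0,0,0,0.6],[0,0,0,0,0,0,0.6],[0,0,0,0,0,0,0.6]]' |head -1
python3 -m pendant '[[0,0,0,0,0,0,0.6],[0,0,0,0,0,0,0.6],[0,0,0,0,0,0,0.6],[0,0,0,0,0,0,0.6],[0,0,0,0,0,0,0.6],[0,0,0,0,0,0,0.6],[0,0,0,0,0,0,0.6],[0,0,0,0,0,0,0.6]]' |head -1
python3 -m pendant '[[0,0,0,0,0,0,0.6],[0,0,0,0,0,0,0.6],[0,0,0,0,0,0,0.6],[0,0,0,0,0,0,0.6],[0,0,0,0,0,0,0.6],[0,0,0,0,0,0,0.6],[0,0,0,0,0,0,0.6],[0,0,0,0,0,0,0.6]]' |head -1
python3 track.py 5
```

```text
time: 8.8
time: 9.6
time: 10.4
10.4 -99.9 0.0757
10.45 -95.1 0.0772
10.5 -89.7 0.0779
10.55 -85.0 0.0805
w 1.7509082057372933 fit at tlast 10.55 275.120605621799 res deg 0.14941379243765232
time: 11.4
time: 12.2
time: 13.0
time: 13.8
time: 14.6
time: 15.4
time: 16.2
time: 17.0
time: 17.8
time: 18.6
18.6 171.0 0.0789
18.65 173.9 0.0791
18.7 176.6 0.0795
18.75 179.0 0.0808
18.8 -177.4 0.0808
w 0.989209162625894 fit at tlast 18.8 182.26181423691057 res deg 0.24749029712938092
```

```bash

python3 -m pendant '[[-1,0,0,0,0,-7,0.6],[-1,0,0,0,0,-7,0.6],[-1,0,0,0,0,-7,0.6],[-1,0,0,0,0,-7,0.6],[-1,0,0,0,0,-7,0.6],[-1,0,0,0,0,-7,0.6],[-1,0,0,0,0,-8,0.6],[0,0,0,0,0,0,0.6]]'
python3 -m pendant '[[0,0,0,0,0,0,0.6],[0,0,0,0,0,0,0.6],[0,0,0,0,0,0,0.6],[0,0,0,0,0,0,0.6],[0,0,0,0,0,0,0.6],[0,0,0,0,0,0,0.6],[0,0,0,0,0,0,0.6],[0,0,0,0,0,0,0.6]]' |head -1
python3 -m pendant '[[0,0,0,0,0,0,0.6],[0,0,0,0,0,0,0.6],[0,0,0,0,0,0,0.6],[0,0,0,0,0,0,0.6],[0,0,0,0,0,0,0.6],[0,0,0,0,0,0,0.6],[0,0,0,0,0,0,0.6],[0,0,0,0,0,0,0.6]]' |head -1
python3 -m pendant '[[0,0,0,0,0,0,0.6],[0,0,0,0,0,0,0.6],[0,0,0,0,0,0,0.6],[0,0,0,0,0,0,0.6],[0,0,0,0,0,0,0.6],[0,0,0,0,0,0,0.6],[0,0,0,0,0,0,0.6],[0,0,0,0,0,0,0.6]]' |head -1
python3 -m pendant '[[0,0,0,0,0,0,0.6],[0,0,0,0,0,0,0.6],[0,0,0,0,0,0,0.6],[0,0,0,0,0,0,0.6],[0,0,0,0,0,0,0.6],[0,0,0,0,0,0,0.6],[0,0,0,0,0,0,0.6],[0,0,0,0,0,0,0.6]]' |head -1
python3 track.py 8
```

```text
time: 19.65
tool_pos: [0.5284, -0.0968, 0.3052]
ee_rot: [3.141, -0.0, 0.698]
wrist_force: [-0.6, -0.6, 1.0]
width: 0.0561
finger_force: 0.0
time: 20.45
time: 21.25
time: 22.05
time: 22.85
22.85 8.7 0.0785
22.9 10.5 0.078
22.95 12.5 0.0782
23.0 14.4 0.0775
23.05 16.2 0.0772
23.1 17.9 0.0773
23.15 19.5 0.0778
23.2 21.6 0.0784
w 0.635307011474611 fit at tlast 23.2 21.530056324349967 res deg 0.09700110761177015
```

```bash

python3 -m pendant '[[0,3,0,0,0,0,0.6],[0,3,-1,0,0,0,0.6],[0,3,-1,0,0,0,0.6],[-0.2,3,-1,0,0,0,0.6],[-0.2,2.4,-1,0,0,0,0.6],[-0.2,1,-1,0,0,0,0.6],[0,0,0,0,0,0,0.6],[0,0,0,0,0,0,0.6]]'
python3 -m pendant '[[0,0,0,0,0,0,0.6],[0,0,0,0,0,0,0.6],[0,0,0,0,0,0,0.6],[0,0,0,0,0,0,0.6],[0,0,0,0,0,0,0.6],[0,0,0,0,0,0,0.6],[0,0,0,0,0,0,0.6],[0,0,0,0,0,0,0.6]]'
python3 track.py 4
```

```text
time: 24.05
tool_pos: [0.523, 0.0565, 0.2545]
ee_rot: [3.141, 0.001, 0.698]
wrist_force: [-0.0, -0.3, 0.1]
width: 0.0564
finger_force: 0.0
time: 24.85
tool_pos: [0.523, 0.0572, 0.2545]
ee_rot: [3.142, 0.0, 0.698]
wrist_force: [-0.3, -0.2, 0.0]
width: 0.0564
finger_force: 0.0
24.85 False 0
24.9 False 0
24.95 False 0
25.0 False 0
```

```bash
python3 - <<'E'
from h import *
from arc import C
for i in range(3):
    t=robot.get_obs()["time"];im=imaging.snapshot("scene")
    for c,s in blobs(im,"red",(265,195,375,275),8)[0]:
        w=ray("scene",c,.158)[:2]-C;print(t,s[4],np.degrees(np.arctan2(w[1],w[0])).round(1),np.hypot(*w).round(4))
E
python3 -c "
for i in range(12):
    T=25.2+i*.1;u=T-23.25;print(round(T,2),round(113.4+57.3*(.622*u-.0395*u*u),1))
"
```

```text
25.05 52 81.4 0.0885
25.1 46 83.7 0.0831
25.15 52 84.2 0.0883
25.2 174.3
25.3 177.0
25.4 179.6
25.5 182.1
25.6 184.7
25.7 187.1
25.8 189.6
25.9 192.0
26.0 194.3
26.1 196.6
26.2 198.8
26.3 201.0
```

```bash
python3 - <<'E'
from arc import *
h=[200,201,202.5,204.5,206.6,208.6,210.6,212.5]+[214.4,216.2,218,220]
p=np.array([.523,.0572])
for a in h:
    q=C+.08*np.array([np.cos(np.radians(a)),np.sin(np.radians(a))]);d=np.round((q-p)*100,2);p=p+d/100;print(a,d.tolist())
E
python3 -m pendant '[[0,0,-1,0,0,0,0.45],[0,0,-1,0,0,0,0.45],[0,0,0,0,0,0,0.45],[0,0,0,0,0,0,0.45],[0,0,0,0,0,0,0.45],[0,0,0,0,0,0,0.45],[0,0,0,0,0,0,0.45],[0,0,-1.5,0,0,0,0.45]]'
```

```text
200 [0.0, -0.01]
201 [0.05, -0.13]
202.5 [0.08, -0.19]
204.5 [0.11, -0.26]
206.6 [0.13, -0.26]
208.6 [0.13, -0.25]
210.6 [0.13, -0.24]
212.5 [0.14, -0.23]
214.4 [0.15, -0.22]
216.2 [0.14, -0.2]
218 [0.16, -0.21]
220 [0.17, -0.21]
time: 26.0
tool_pos: [0.5245, 0.0572, 0.2217]
ee_rot: [3.138, -0.004, 0.698]
wrist_force: [0.2, 0.4, -0.1]
width: 0.0425
finger_force: 0.0
```

```bash
python3 -m pendant '[[0,0,-2,0,0,0,0.45],[0.05,-0.13,-1,0,0,0,0.45],[0.08,-0.19,0,0,0,0,0.40],[0.11,-0.26,0,0,0,0,0.36],[0.13,-0.26,0,0,0,0,0.32],[0.13,-0.25,0,0,0,0,0.28],[0.13,-0.24,0,0,0,0,0.24],[0.14,-0.23,0,0,0,0,0.20]]'
python3 - <<'E'
from h import *
from arc import C
for i in range(1):
    t=robot.get_obs()["time"];im=imaging.snapshot("scene")
    cv2.imwrite("pics/s2.png",cv2.resize(im[140:310,240:400,::-1],None,fx=3.5,fy=3.5))
    for c,s in blobs(im,"red",(265,195,375,275),8)[0]:
        w=ray("scene",c,.158)[:2]-C;print(t,s[4],np.degrees(np.arctan2(w[1],w[0])).round(1),np.hypot(*w).round(4))
E
```

```text
time: 26.8
tool_pos: [0.5311, 0.0413, 0.1901]
ee_rot: [3.141, -0.001, 0.698]
wrist_force: [0.0, 0.0, -0.8]
width: 0.0197
finger_force: 0.0
26.8 33 123.0 0.08
```

View pics/s2.png

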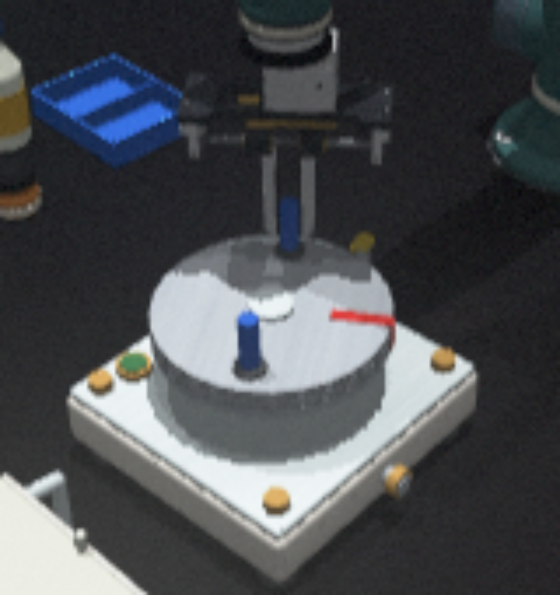

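The picture shows post_b between the fingers at crop (290,225) and the red mark at crop (360,320), so the catch is aligned. Next I close on the post and carry it to the index.

```bash
python3 -m pendant '[[0.22,-0.3,0,0,0,0,0.16],[0.15,-0.21,0,0,0,0,0.1],[0.16,-0.2,0,0,0,0,0],[0.17,-0.2,0,0,0,0,0],[0.18,-0.2,0,0,0,0,0]]'
python3 - <<'E'
from arc import *
arc(np.radians(223),[.45]*4+[.5]*8+[.45,.4,.35,.25,.15,.07],start=[.5396,.0302])
E
```

```text
time: 27.35
tool_pos: [0.5396, 0.0302, 0.1898]
ee_rot: [3.141, 0.0, 0.698]
wrist_force: [-0.8, -0.2, 2.8]
width: 0.017
finger_force: 30.0
0 0.45 225.6 [0.26, -0.28] [0.5422 0.0274]
1 0.45 228.2 [0.26, -0.25] [0.5448 0.0249]
2 0.45 230.7 [0.28, -0.23] [0.5476 0.0226]
3 0.45 233.3 [0.28, -0.23] [0.5504 0.0203]
4 0.5 236.2 [0.33, -0.23] [0.5537 0.018 ]
5 0.5 239.0 [0.33, -0.21] [0.557  0.0159]
6 0.5 241.9 [0.35, -0.2] [0.5605 0.0139]
7 0.5 244.8 [0.36, -0.18] [0.5641 0.0121]
8 0.5 247.6 [0.37, -0.16] [0.5678 0.0105]
9 0.5 250.5 [0.37, -0.14] [0.5715 0.0091]
10 0.5 253.4 [0.38, -0.13] [0.5753 0.0078]
11 0.5 256.2 [0.39, -0.1] [0.5792 0.0068]
12 0.45 258.8 [0.35, -0.08] [0.5827 0.006 ]
13 0.4 261.1 [0.31, -0.05] [0.5858 0.0055]
14 0.35 263.1 [0.28, -0.04] [0.5886 0.0051]
15 0.25 264.5 [0.2, -0.02] [0.5906 0.0049]
16 0.15 265.4 [0.12, -0.01] [0.5918 0.0048]
17 0.07 265.8 [0.05, -0.01] [0.5923 0.0047]
```

```bash
python3 -m pendant '[[0.26,-0.28,0,0,0,0,0],[0.26,-0.25,0,0,0,0,0],[0.28,-0.23,0,0,0,0,0],[0.28,-0.23,0,0,0,0,0],[0.33,-0.23,0,0,0,0,0],[0.33,-0.21,0,0,0,0,0],[0.35,-0.2,0,0,0,0,0],[0.36,-0.18,0,0,0,0,0]]'
python3 -m pendant '[[0.37,-0.16,0,0,0,0,0],[0.37,-0.14,0,0,0,0,0],[0.38,-0.13,0,0,0,0,0],[0.39,-0.1,0,0,0,0,0],[0.4,-0.08,0,0,0,0,0],[0.4,-0.06,0,0,0,0,0],[0.35,-0.05,0,0,0,0,0],[0.3,-0.02,0,0,0,0,0]]'
python3 -m pendant '[[0.25,0,0,0,0,0,0],[0.18,0,0,0,0,0,0],[0.1,0,0,0,0,0,0],[0.06,0,0,0,0,0,0],[0,0,0,0,0,0,0],[0,0,0,0,0,0,0],[0,0,0,0,0,0,0],[0,0,0,0,0,0,0]]'
python3 - <<'E'
from h import *
im=imaging.snapshot("scene")
cv2.imwrite("pics/s3.png",cv2.resize(im[150:260,260:400,::-1],None,fx=5,fy=5))
E
```

```text
time: 28.15
tool_pos: [0.5645, 0.0121, 0.1898]
ee_rot: [3.141, -0.0, 0.698]
wrist_force: [-0.3, -0.7, 4.2]
width: 0.0177
finger_force: 30.0
time: 28.95
tool_pos: [0.5943, 0.0048, 0.1898]
ee_rot: [3.141, -0.001, 0.698]
wrist_force: [-1.6, -1.5, 5.4]
width: 0.0175
finger_force: 30.0
time: 29.75
tool_pos: [0.5998, 0.0047, 0.1898]
ee_rot: [3.141, -0.0, 0.698]
wrist_force: [-0.4, -2.4, 4.6]
width: 0.0173
finger_force: 30.0
```

View pics/s3.png

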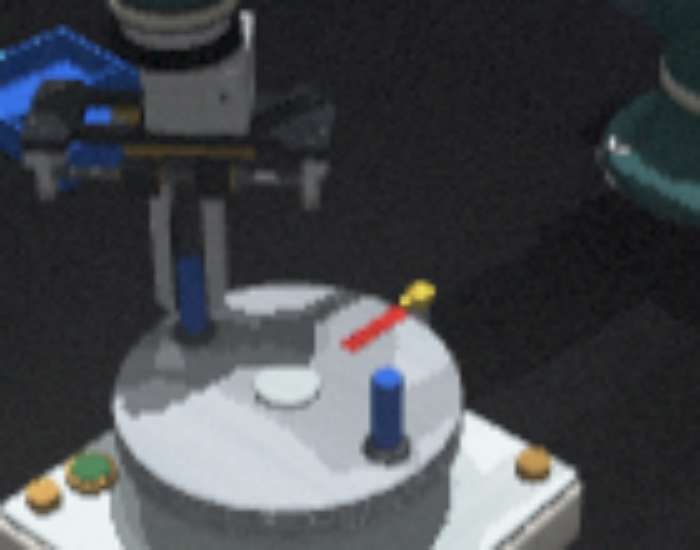

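The red stripe ends at the yellow pointer, near crop (405,310), so it is aligned. I'll release and lift.

```bash
python3 -m pendant '[[0,0,0,0,0,0,0.24],[0,0,0,0,0,0,0.3],[0,0,0,0,0,0,0.45],[0,0,0,0,0,0,0.5],[0,0,0,0,0,0,0.5],[0,0,0,0,0,0,0.5]]'
python3 -m pendant '[[0,0,2,0,0,0,0.5],[0,0,3,0,0,0,0.5],[0,0,3,0,0,0,0.5],[0,0,3,0,0,0,0.5],[0,-4,0,0,0,0,0.5],[0,-4,0,0,0,0,0.5],[0,-3,0,0,0,0,0.5],[0,0,0,0,0,0,0.5]]'
python3 track.py 6
python3 - <<'E'
from h import *
im=imaging.snapshot("top");cv2.imwrite("pics/t4.png",cv2.resize(im[125:230,240:345,::-1],None,fx=5,fy=5,interpolation=cv2.INTER_NEAREST))
E
```

```text
time: 30.4
tool_pos: [0.5994, 0.005, 0.1893]
ee_rot: [-3.141, 0.0, 0.698]
wrist_force: [-0.4, 0.1, 0.6]
width: 0.0469
finger_force: 0.0
time: 31.2
tool_pos: [0.5992, -0.1087, 0.299]
ee_rot: [3.141, 0.001, 0.693]
wrist_force: [-0.1, 0.0, -0.7]
width: 0.0469
finger_force: 0.0
31.2 -179.0 0.0781
31.25 -179.0 0.0781
31.3 -179.0 0.0781
31.35 -179.0 0.0781
31.4 -179.0 0.0781
31.45 -178.9 0.0782
w 0.005355958927809253 fit at tlast 31.45 181.08829276933773 res deg 0.03025816885812709
```

View pics/t4.png

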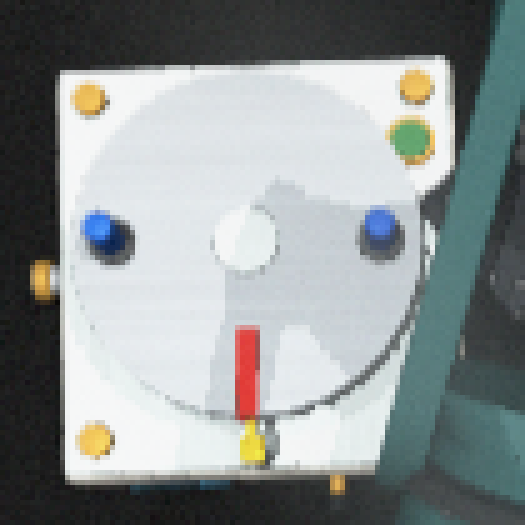

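The picture shows the mark ending at crop (247,418), right at the pointer tip (251,420). It is at rest, and the hand is clear.

```bash
python3 -c "
from bench import robot
print(robot.close_job())"
```

```text
the job is handed in; nothing more can be done
None
```

The job is handed in but no verdict came back: by my camera readings the stack ran free from about 23 to 16 rpm for over five seconds, and I caught it at about 3 rpm and left it at rest with the red mark about 2° (roughly 4 mm) from the index, hand clear.

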